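Stand the oil bottle up, then draw the pump's piston rod for oiling

TASK

The oil bottle has toppled against the near end of its rack: stand it upright again on its own empty place in the lane, without upsetting its neighbours, and let go. Then take the hand pump's black grip and draw the piston rod straight out along the slanted barrel, without forcing it sideways, until the whole red band on the rod is in view but at least a quarter of the rod is still inside (6 to 7 cm of pull), and finish while still holding it there, ready for oiling. Leave the other things on the table alone.

Things in the scene. Friction and masses are not known exactly. Their poses are not given: they have to be found in the camera images.
- oil_mid (a point): Centre (half-way up) of the toppled oil bottle: yellow, red label, red cap, about 0.2 kg, 120 mm high, z from foot to cap. Body 50 mm across up to 30 mm above this point, then narrowing to a cap 24 mm across. At the start it leans about 35 degrees from upright, cap towards the robot, foot on the rack floor, propped on the top edge of the rack's near end board
- oil: The same oil bottle, origin at the centre of its foot, z along its axis to the cap
- lane_place (a point): Oil bottle's own place: nearest of 3 in a row in the fixed plywood rack, at its floor, 6 mm above the table. x: along the lane, away from the robot; neighbours stand at x = 80 and 160 mm. Lane 62 mm wide, side rails 24 mm high (82 mm over both); 5 mm high rib at x = 37 to 43 mm; near end board: inner face x = -33 mm, 7 mm thick, 44 mm high (heights above the floor)
- cleaner: Green bottle, white cap, 50 mm across, 150 mm high, standing in the rack; origin at the centre of its foot, z up its axis
- spray: Blue and silver spray can, 50 mm across, 140 mm high, standing in the rack; origin at the centre of its foot, z up its axis
- rod_grip (a point): Centre of the black grip on the pump's piston rod, z along the rod outwards. Grip 34 mm across from 23 mm below to 23 mm above this point, 26 mm collar below; top 27 mm above, underside 33 mm below this point, resting on the barrel's mouth at the start. Rod and grip are one loose piece, about 0.2 kg, and slide back in if let go
- rod: The same rod: origin on its axis at the underside of the grip, z along the rod outwards. Below the origin the bare aluminium rod is 16 mm across and 100 mm long; a red band on it reaches from 45 to 55 mm below the origin
- barrel: Green pump barrel, 40 mm across, black collar 45 mm, held in a blue swivel vise fixed to the table. Origin: centre of its mouth, 165 mm above the table; z along the bore outwards, 20 degrees off vertical, leaning to the robot. Bore 18.4 mm across (1.2 mm play round the rod), 115 mm deep; vise jaws, 72 mm wide, begin 70 mm below the mouth. rod's height on this z is how far it is drawn
- drill: Bystander, to be left alone: blue cordless drill lying on its side, about 225 x 190 x 60 mm
- mug: Bystander, to be left alone: white mug, 80 mm across, 90 mm high
- tape: Bystander, to be left alone: grey roll of tape, 90 mm across, 24 mm high
- screwdriver: Bystander, to be left alone: red-handled screwdriver lying on the table
Not all that is in view belongs to the job. What is shaped like the part that bears barrel but turquoise or yellow is not meant.

How it is judged:
By the outcome, as a careful person would: the job done as asked, in the order asked, and still so for the second after the job is handed in, while the arm keeps its last pose, push and grip.
It also fails if it takes over 54 s, if anything falls off the work surface, if the arm or the gripper's body presses on something with over 40 N, if the wrist force passes 120 N, or if a joint passes its speed limit or range.

ROBOT

A 6-joint arm with a two-finger parallel gripper is mounted at the origin on the work surface. World frame = base frame: x ahead of the robot, y to its left, z up, the work surface at z = 0. Lengths are in m, angles in rad, forces in N, time in s.
With the tool pointing down it reaches from about 0.225 to 0.875 m from the base axis. Payload 3.4 kg.
Tool frame: the origin (TCP) lies between the finger pads; the fingertips stand 8 mm ahead of it and the grasp point (between the pads) lies 11 mm behind it; z points along the fingers, y is the direction in which the jaws open and shut (so a half turn about z gives the same grasp; the last joint's range is limited). The gripper opens to 85 mm and grips with 20 to 120 N. Pads are 22 mm wide; open, the fingers measure 114 mm over their backs; the gripper's body (76 mm by 85 mm) begins 54 mm behind the grasp point. The pads swing forward as they close: fully open they stand 13 mm farther back than shut.
Start: joints at [-1.245, 0.276, 1.505, -0, 1.361, -0.121], TCP at [0.248, -0.519, 0.239] pointing down, gripper open.
Joint ranges: [-2.89, 2.89], [-0.75, 2.08], [0.22, 2.7], [-1.18, 4.32], [0.11, 2.71], [-2.7, 2.7]. Speed limits (rad/s): [2.57, 2.57, 3.14, 3.14, 3.14, 3.14].

INTERFACE

Orientations are given as a rotation vector (axis times angle).
In Python, from cell import bot, cams gives the robot as it stands.
- The arm moves only by the tool move_arm, never from a script. Its argument "series" is a list of rows, each an object of numbers: "dx", "dy", "dz": the shift along the world's x, y, z in m; "roll": the turn about the world's z in degrees. A call has 1 to 10 rows; each row is the pose to reach, as a shift and turn from the pose commanded when the call began; what a row does not reach only later rows make up. A row lasts 1/8 s, in which the tool goes at most 62.5 mm and 10.7 degrees, less where a joint would pass 70% of its speed; a pose out of reach is approached as far as the arm can. A call with a gripper value outside its range is refused whole. "claw" is the opening, from 0 (shut) to 1 (fully open), set as the call begins (left out, the last holds). The fingers move at their own pace and stop on an object; "grip_force" is the grip in N (left out, the last holds). Time passes only in rows, so rows that repeat a pose let the fingers close. It gives the time, the measured TCP pose, the force and the opening at its end, in the units of the state.
- bot.sense(): the state, without advancing time (a new reading comes with each control period).
- cams.snapshot(name): name is "side" or "top"; returns (picture, depth): 480x640x3 uint8, red, green, blue; 480x640 float32, m along the optical axis (not along the pixel's ray), 0 where there is no reading.
- cams.camera_params(name): a dict with "fx", "fy", "cx", "cy" (pixels), "pose" (4x4, takes a point from camera to world coordinates). Camera axes: x right, y down, z forward; pixel columns grow to the right and rows downward; lengths in m; the calibration is good to about 2 mm. A picture is of the moment at which its call begins. camera_params takes no time and is no camera call.
- bot.close_job(): hands the job in, once; it reports no verdict.
The state is a dict: "time_s": time; "q": joint angles; "qd": joint speeds; "joint_torque": joint torques, N m; "tcp_pos": TCP position; "ee_rot": TCP orientation; "contact_force": force on the tool from outside, world axes, zero at the start; "ft_torque": the same for the moment, N m; "gripper_width": opening from 0.0 (shut) to 1.0 (fully open).
Only numpy, scipy, OpenCV 4.12 (cv2) and the standard library are available. Lean on these libraries where they do the work, as an engineer would, in place of code of your own. Each camera call takes 0.05 s, during which the arm holds its last target. There are 200 camera calls.

## Working session

There is one attempt and no reset: what is moved stays moved. The work goes in short steps, Python scripts to look and compute and a tool call to move; the robot and the scene stay as the last step left them, time stands still between calls to the robot, and variables do not carry over. Pictures are saved under pics/ and viewed, about 8 in all and at most 12, crops included, and the job is handed in when it is done.

Besides the shell and the picture viewer there is one more tool, called by a JSON object that holds its "op" and its "data". move_arm: Moves the arm, as the interface text tells. Its arguments: {"type":"object","properties":{"series":{"type":"array"},"claw":{"type":"number"},"grip_force":{"type":"number"}},"required":["series"]}

```bash
mkdir -p pics; cat > h.py <<'E'
import numpy as np, cv2
from cell import bot, cams
def snap(n):
    im,d=cams.snapshot(n); np.savez(f'{n}.npz',im=im,d=d); return im,d
def pts(n,d):
    p=cams.camera_params(n); v,u=np.mgrid[:480,:640]
    c=np.stack([(u-p['cx'])/p['fx']*d,(v-p['cy'])/p['fy']*d,d],-1)
    T=np.array(p['pose']); return c@T[:3,:3].T+T[:3,3]
def save(n,im): cv2.imwrite('pics/'+n+'.png',im[...,::-1])
def proj(n,P):
    p=cams.camera_params(n);T=np.linalg.inv(np.array(p['pose']));c=T[:3,:3]@np.array(P)+T[:3,3]
    return p['cx']+p['fx']*c[0]/c[2],p['cy']+p['fy']*c[1]/c[2]
E
python3 - <<'E'
from h import *
for n in('side','top'):
    im,d=snap(n); save(n+'0',im); p=cams.camera_params(n); print(n,np.round(p['pose'],3).tolist(),p['fx'])
print(bot.sense())
E
```

```text
side [[-0.874, -0.355, 0.332, 0.181], [-0.486, 0.622, -0.614, 0.651], [0.011, -0.698, -0.716, 1.034], [0.0, 0.0, 0.0, 1.0]] 443.6867351129214
top [[0.024, -0.981, 0.194, 0.28], [-1.0, -0.022, 0.011, -0.148], [-0.006, -0.194, -0.981, 1.654], [0.0, 0.0, 0.0, 1.0]] 513.966520026717
{'time_s': 0.1, 'q': array([-1.24502689e+00,  2.76511284e-01,  1.50600432e+00, -1.85775615e-05,
        1.36066371e+00, -1.21014851e-01]), 'qd': array([ 0.00067345, -0.00139351, -0.00524572,  0.00053346, -0.00018522,
        0.00115411]), 'joint_torque': array([ 1.01328609e-03, -4.17699873e+01, -2.46404296e+01, -3.61522643e-04,
        5.79394167e-03,  1.36896011e-05]), 'tcp_pos': array([ 0.24827668, -0.51814179,  0.23853874]), 'ee_rot': array([-3.06199032e+00, -6.95641193e-01,  2.82954423e-04]), 'contact_force': array([ 0.38587316,  0.14943642, -0.50366475]), 'ft_torque': array([ 0.00864718,  0.01003841, -0.0024913 ]), 'gripper_width': 0.9995691757254151}
```

View pics/side0.png

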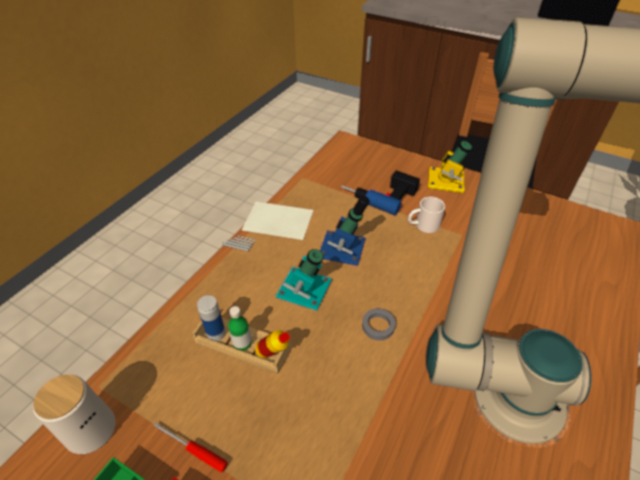

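View pics/top0.png

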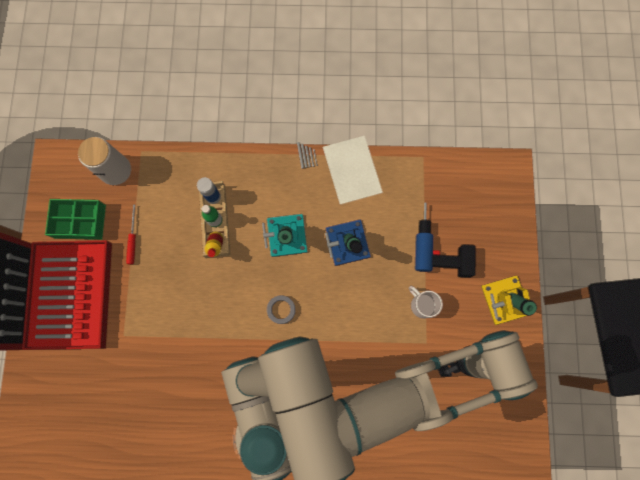

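The barrel could be one of three: a blue vise at top (349,243), a turquoise one at (287,236) and a yellow one at (510,300). I choose blue. The toppled yellow bottle is at (213,243). Next I measure both and check with a crop.

```bash
cat > m.py <<'E'
from h import *
A={n:np.load(n+'.npz') for n in('side','top')}
def cl(n,box):
    im,d=A[n]['im'],A[n]['d']; u0,v0,u1,v1=box; s=np.s_[v0:v1,u0:u1]
    P=pts(n,d)[s].reshape(-1,3); C=im[s].reshape(-1,3); ok=d[s].ravel()>0
    hsv=cv2.cvtColor(im[s],cv2.COLOR_RGB2HSV).reshape(-1,3).astype(int)
    return P[ok],C[ok],hsv[ok]
def st(l,P):
    if len(P)>2: print(l,len(P),'med',np.round(np.median(P,0),3),'lo',np.round(np.percentile(P,3,axis=0),3),'hi',np.round(np.percentile(P,97,axis=0),3))
for n,rk,pm in(('top',(190,170,240,265),(325,218,375,265)),('side',(190,285,300,375),(315,185,375,270))):
    P,C,H=cl(n,rk); z=P[:,2]>.015
    sat=H[:,1]>130
    st(n+' yellow',P[z&sat&(H[:,0]>22)&(H[:,0]<33)&(H[:,2]>120)])
    st(n+' red',P[z&sat&((H[:,0]<7)|(H[:,0]>173))])
    g=P[z&sat&(H[:,0]>50)&(H[:,0]<85)]; st(n+' green',g)
    b=P[z&sat&(H[:,0]>95)&(H[:,0]<125)]; st(n+' blue',b)
    st(n+' tall>.13',P[P[:,2]>.135])
    P,C,H=cl(n,pm); 
    st(n+' pumptop',P[P[:,2]>.20]); st(n+' pump .17-.2',P[(P[:,2]>.17)&(P[:,2]<.2)])
    st(n+' barrel',P[(H[:,0]>60)&(H[:,0]<95)&(P[:,2]>.08)]); st(n+' vise',P[(H[:,0]>100)&(H[:,0]<125)&(P[:,2]<.05)&(H[:,1]>120)])
    im=A[n]['im']; 
a=cv2.resize(A['side']['im'][280:380,185:305],(480,400),interpolation=3); b=cv2.resize(A['side']['im'][175:275,310:400],(360,400),interpolation=3)
c=cv2.resize(A['top']['im'][170:265,190:240],(200,400)[:2],interpolation=3)
im=np.hstack([a,b]); save('crop1',cv2.resize(im,(800,381)))
d=cv2.resize(A['top']['im'][165:275,185:385],(800,440),interpolation=3); save('crop2',d)
E
python3 m.py
```

```text
top yellow 24 med [0.569 0.204 0.106] lo [0.561 0.197 0.1  ] hi [0.576 0.21  0.114]
top red 116 med [0.597 0.19  0.076] lo [0.537 0.174 0.048] hi [0.616 0.212 0.126]
top green 112 med [0.664 0.199 0.108] lo [0.652 0.187 0.092] hi [0.684 0.221 0.122]
top blue 53 med [0.733 0.206 0.07 ] lo [0.727 0.195 0.047] hi [0.75  0.222 0.091]
top tall>.13 255 med [0.746 0.215 0.147] lo [0.665 0.198 0.138] hi [0.772 0.238 0.16 ]
top pumptop 124 med [ 0.554 -0.241  0.221] lo [ 0.54  -0.257  0.202] hi [ 0.572 -0.227  0.228]
top pump .17-.2 31 med [ 0.579 -0.229  0.175] lo [ 0.56  -0.249  0.171] hi [ 0.59  -0.222  0.196]
top barrel 137 med [ 0.586 -0.226  0.165] lo [ 0.551 -0.252  0.09 ] hi [ 0.618 -0.214  0.219]
top vise 654 med [ 0.587 -0.225  0.015] lo [ 0.544 -0.289  0.007] hi [ 0.67  -0.172  0.023]
side yellow 156 med [0.561 0.21  0.101] lo [0.54  0.193 0.083] hi [0.576 0.221 0.11 ]
side red 185 med [0.579 0.214 0.073] lo [0.535 0.185 0.046] hi [0.607 0.225 0.123]
side green 280 med [0.661 0.222 0.108] lo [0.648 0.2   0.085] hi [0.683 0.235 0.13 ]
side blue 227 med [0.731 0.236 0.071] lo [0.725 0.215 0.044] hi [0.75  0.247 0.097]
side tall>.13 396 med [0.74  0.22  0.146] lo [0.662 0.203 0.136] hi [0.769 0.244 0.157]
side pumptop 134 med [ 0.551 -0.231  0.218] lo [ 0.537 -0.25   0.202] hi [ 0.567 -0.223  0.225]
side pump .17-.2 92 med [ 0.562 -0.225  0.186] lo [ 0.544 -0.237  0.171] hi [ 0.585 -0.22   0.199]
side barrel 394 med [ 0.579 -0.215  0.146] lo [ 0.557 -0.234  0.09 ] hi [ 0.607 -0.018  0.173]
side vise 639 med [ 0.592 -0.202  0.014] lo [ 0.541 -0.451  0.01 ] hi [ 0.663 -0.166  0.047]
```

View pics/crop2.png

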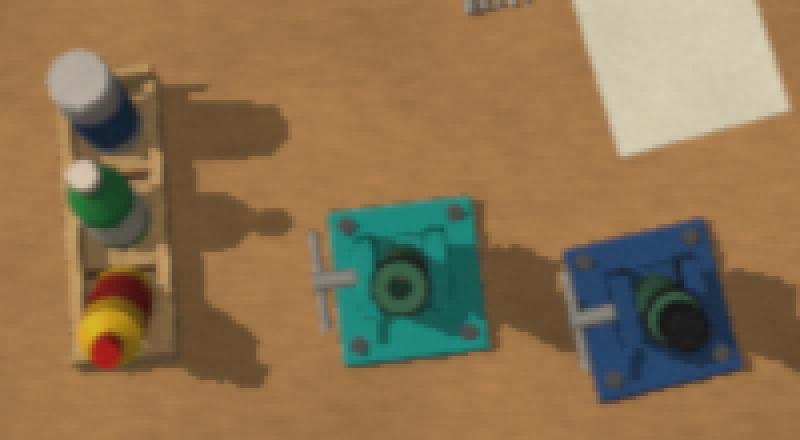

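View pics/crop1.png

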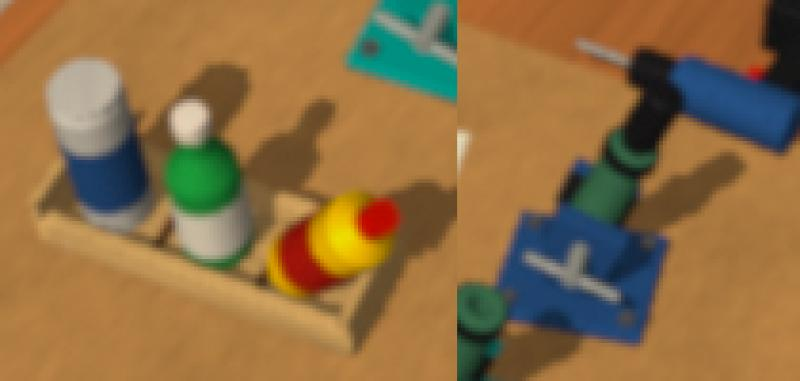

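The crops confirm it. The black grip on the green barrel in the blue vise is at crop2 (685,325), leaning towards the robot and slightly to -y. The turquoise barrel has no rod. The oil bottle leans over the near end board. I now fit cylinders to the points.

```bash
cat > fit.py <<'E'
from m import A,cl
from h import *
from scipy.optimize import least_squares
def sdf(P,o,a,r,z0,z1):
    w=P-o; z=w@a; rho=np.linalg.norm(w-z[:,None]*a,axis=1)
    dr=rho-r; dz=np.maximum(z0-z,z-z1)
    return np.where((dr<0)&(dz<0),np.maximum(dr,dz),np.hypot(np.maximum(dr,0),np.maximum(dz,0)))
def ax(t,f): return np.array([np.sin(t)*np.cos(f),np.sin(t)*np.sin(f),np.cos(t)])
def fit(l,fun,P,x0):
    s=least_squares(lambda x:fun(x,P),x0,loss='soft_l1',f_scale=.002); print(l,len(P),np.round(s.x,4),'rms mm',np.round(1e3*np.median(abs(fun(s.x,P))),2)); return s.x
t20=np.radians(20)
for n,rk,pm in(('top',(190,170,240,265),(325,218,375,265)),('side',(190,285,300,375),(315,185,375,270))):
    P,C,H=cl(n,rk); sat=H[:,1]>120; q=P[:,2]
    ye=((sat&(H[:,0]>22)&(H[:,0]<33)&(H[:,2]>120))|(sat&((H[:,0]<7)|(H[:,0]>173))))&(q>.03)&(P[:,0]<.64)
    x=fit(n+' oil foot x,y,z,tilt,az',lambda x,P:np.minimum(sdf(P,x[:3],ax(x[3],x[4]),.025,0,.09),sdf(P,x[:3],ax(x[3],x[4]),.012,.09,.12)),P[ye],[.61,.2,.02,.6,3.14]); print('  mid',np.round(x[:3]+.06*ax(x[3],x[4]),4),'tilt',np.degrees(x[3]))
    c=P[(q>.135)&(P[:,0]<.705)]; s=P[(q>.09)&(P[:,0]>.705)]
    e=np.array([0,0,1.])
    xc=fit(n+' cleanercap',lambda x,P:sdf(P,np.array([*x,0]),e,.012,.1,.156),c,[.67,.2])
    xs=fit(n+' spray',lambda x,P:np.minimum(sdf(P,np.array([*x,0]),e,.025,.0,.146),9),s,[.75,.215])
    d=xs-xc; print('  gap',np.hypot(*d),'yaw',np.degrees(np.arctan2(d[1],d[0])),'place',xc-d/np.hypot(*d)*.08)
    P,C,H=cl(n,pm); k=(P[:,2]>.185)&(C.max(1)<75)
    x=fit(n+' pump M,az',lambda x,P:sdf(P,np.array([x[0],x[1],.165]),ax(t20,x[2]),.017,.01,.06),P[k],[.575,-.23,-2.8]); print('  grip',np.round(np.array([x[0],x[1],.165])+.033*ax(t20,x[2]),4),np.degrees(x[2]))
    b=(H[:,0]>60)&(H[:,0]<95)&(P[:,2]>.08)&(P[:,2]<.17)&(P[:,1]<-.19)
    x=fit(n+' pump full',lambda x,P:np.minimum(np.minimum(sdf(P,np.array([x[0],x[1],.165]),ax(t20,x[2]),.017,.01,.06),sdf(P,np.array([x[0],x[1],.165]),ax(t20,x[2]),.020,-.2,0)),sdf(P,np.array([x[0],x[1],.165]),ax(t20,x[2]),.0225,-.02,0)),P[k|b],[.575,-.23,-2.8]);print('  az',np.degrees(x[2]))
    P,C,H=cl(n,rk); w=(H[:,0]>8)&(H[:,0]<24)&(P[:,2]>.022)&(P[:,2]<.034)
    r=cv2.minAreaRect((P[w][:,:2]*1e3).astype(np.float32)); print(n,'rack rect',r)
E
python3 fit.py | grep -v med
```

```text
top oil foot x,y,z,tilt,az 140 [0.6082 0.1991 0.0218 0.5624 3.2119] rms mm 1.28
  mid [0.5763 0.1969 0.0726] tilt 32.220926669776695
top cleanercap 59 [0.6743 0.2105] rms mm 1.75
top spray 291 [0.7537 0.2208] rms mm 1.43
  gap 0.08005215127757924 yaw 7.352360697190646 place [0.59500682 0.20029847]
top pump M,az 135 [ 0.5693 -0.2346 -2.527 ] rms mm 1.49
  grip [ 0.56   -0.2411  0.196 ] -144.78533342707973
top pump full 224 [ 0.5717 -0.2388 -2.8575] rms mm 0.89
  az -163.72316287354604
top rack rect ((671.4591674804688, 209.977294921875), (241.5928497314453, 83.41666412353516), 7.498281955718994)
side oil foot x,y,z,tilt,az 341 [0.6073 0.2023 0.0222 0.6065 3.2716] rms mm 1.02
  mid [0.5734 0.1979 0.0715] tilt 34.748893763426985
side cleanercap 104 [0.6727 0.2104] rms mm 0.88
side spray 522 [0.7512 0.2211] rms mm 0.97
  gap 0.07926403772347258 yaw 7.768524595609343 place [0.59340596 0.19958041]
side pump M,az 169 [ 0.5686 -0.2364 -2.7918] rms mm 1.1
  grip [ 0.558  -0.2403  0.196 ] -159.95907345649263
side pump full 417 [ 0.5692 -0.2375 -2.8796] rms mm 1.17
  az -164.98636942698838
side rack rect ((669.1776123046875, 211.82733154296875), (242.21115112304688, 86.08631896972656), 7.072798252105713)
```

{"op": "move_arm", "data": {"series": [{"dx": 0.02, "dy": 0.045, "roll": -2}, {"dx": 0.045, "dy": 0.1, "roll": -4}, {"dx": 0.07, "dy": 0.155, "roll": -6}, {"dx": 0.095, "dy": 0.21, "roll": -8}, {"dx": 0.12, "dy": 0.265, "roll": -10}, {"dx": 0.145, "dy": 0.32, "roll": -12}, {"dx": 0.17, "dy": 0.375, "roll": -14}, {"dx": 0.195, "dy": 0.43, "roll": -16}, {"dx": 0.22, "dy": 0.485, "roll": -18}, {"dx": 0.245, "dy": 0.54, "roll": -18}], "claw": 1, "grip_force": 20}}

```text
validation failed for argument at $.se...
```

{"op": "move_arm", "data": {"series": [{"dx": 0.02, "dy": 0.045, "dz": 0.0, "roll": -2.0}, {"dx": 0.045, "dy": 0.1, "dz": 0.0, "roll": -4.0}, {"dx": 0.07, "dy": 0.155, "dz": 0.0, "roll": -6.0}, {"dx": 0.095, "dy": 0.21, "dz": 0.0, "roll": -8.0}, {"dx": 0.12, "dy": 0.265, "dz": 0.0, "roll": -10.0}, {"dx": 0.145, "dy": 0.32, "dz": 0.0, "roll": -12.0}, {"dx": 0.17, "dy": 0.375, "dz": 0.0, "roll": -14.0}, {"dx": 0.195, "dy": 0.43, "dz": 0.0, "roll": -16.0}, {"dx": 0.22, "dy": 0.485, "dz": 0.0, "roll": -18.0}, {"dx": 0.245, "dy": 0.54, "dz": 0.0, "roll": -18.0}], "claw": 1, "grip_force": 20}}

```text
time_s: 1.35
tcp_pos: [0.4938, 0.0233, 0.2392]
ee_rot: [3.134, 0.208, -0.0]
contact_force: [1.1, -0.9, 0.1]
gripper_width: 0.998
```

{"op": "move_arm", "data": {"series": [{"dx": 0.023, "dy": 0.055, "dz": 0.0, "roll": 0.0}, {"dx": 0.046, "dy": 0.11, "dz": 0.0, "roll": 0.0}, {"dx": 0.066, "dy": 0.157, "dz": 0.0, "roll": 0.0}, {"dx": 0.072, "dy": 0.173, "dz": -0.02, "roll": 0.0}, {"dx": 0.072, "dy": 0.173, "dz": -0.06, "roll": 0.0}, {"dx": 0.072, "dy": 0.173, "dz": -0.1, "roll": 0.0}, {"dx": 0.072, "dy": 0.173, "dz": -0.13, "roll": 0.0}, {"dx": 0.072, "dy": 0.173, "dz": -0.15, "roll": 0.0}, {"dx": 0.072, "dy": 0.173, "dz": -0.165, "roll": 0.0}, {"dx": 0.072, "dy": 0.173, "dz": -0.165, "roll": 0.0}]}}

```text
time_s: 2.6
tcp_pos: [0.5642, 0.1937, 0.0729]
ee_rot: [3.134, 0.207, -0.005]
contact_force: [0.1, 0.1, 0.7]
gripper_width: 1.002
```

```bash
python3 - <<'E'
from h import *
im,d=snap('side'); save('s1',cv2.resize(im[230:390,160:340],(720,640)[:2] and (675,600),interpolation=3)); print(bot.sense()['tcp_pos'])
E
```

```text
[0.56515505 0.19396801 0.07394959]
```

View pics/s1.png

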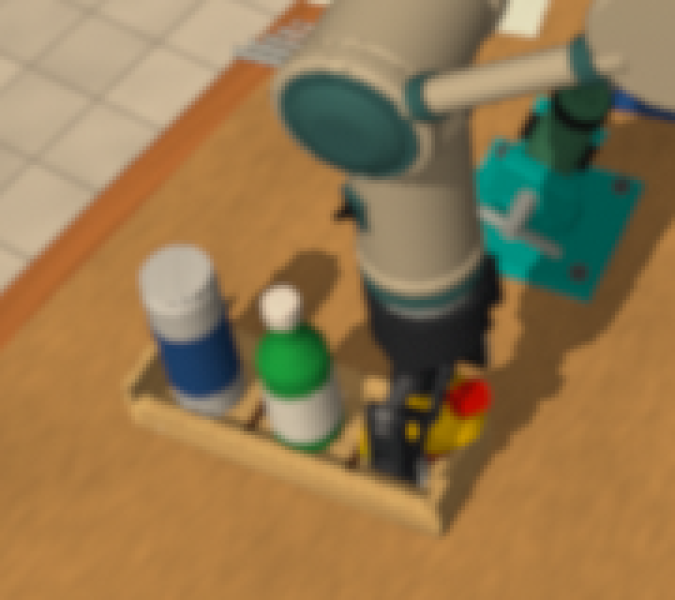

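{"op": "move_arm", "data": {"series": [{"dx": 0.0, "dy": 0.001, "dz": 0.0, "roll": 0.0}, {"dx": 0.0, "dy": 0.001, "dz": 0.0, "roll": 0.0}, {"dx": 0.0, "dy": 0.001, "dz": 0.0, "roll": 0.0}, {"dx": 0.0, "dy": 0.001, "dz": 0.0, "roll": 0.0}, {"dx": 0.0, "dy": 0.001, "dz": 0.0, "roll": 0.0}, {"dx": 0.0, "dy": 0.001, "dz": 0.0, "roll": 0.0}], "claw": 0.4, "grip_force": 20}}

```text
time_s: 3.4
tcp_pos: [0.566, 0.1954, 0.0752]
ee_rot: [3.134, 0.208, 0.002]
contact_force: [-0.8, -1.0, 5.5]
gripper_width: 0.579
```

{"op": "move_arm", "data": {"series": [{"dx": 0.004, "dy": 0.0005, "dz": 0.0007, "roll": 0.0}, {"dx": 0.008, "dy": 0.001, "dz": 0.0014, "roll": 0.0}, {"dx": 0.012, "dy": 0.0015, "dz": 0.002, "roll": 0.0}, {"dx": 0.016, "dy": 0.002, "dz": 0.0025, "roll": 0.0}, {"dx": 0.019, "dy": 0.0025, "dz": 0.0027, "roll": 0.0}, {"dx": 0.019, "dy": 0.0025, "dz": 0.0027, "roll": 0.0}]}}

```text
time_s: 4.15
tcp_pos: [0.5841, 0.1969, 0.0779]
ee_rot: [3.133, 0.209, -0.001]
contact_force: [-2.5, -3.7, 8.0]
gripper_width: 0.578
```

```bash
python3 - <<'E'
from h import *
im,d=snap('side'); save('s2',cv2.resize(im[300:390,220:320],(660,594),interpolation=3)); s=bot.sense();print(s['tcp_pos'],s['contact_force'],s['gripper_width'])
E
```

```text
[0.58404954 0.19690412 0.07791731] [-2.32138395 -3.35122031  7.03250355] 0.578028554541531
```

View pics/s2.png

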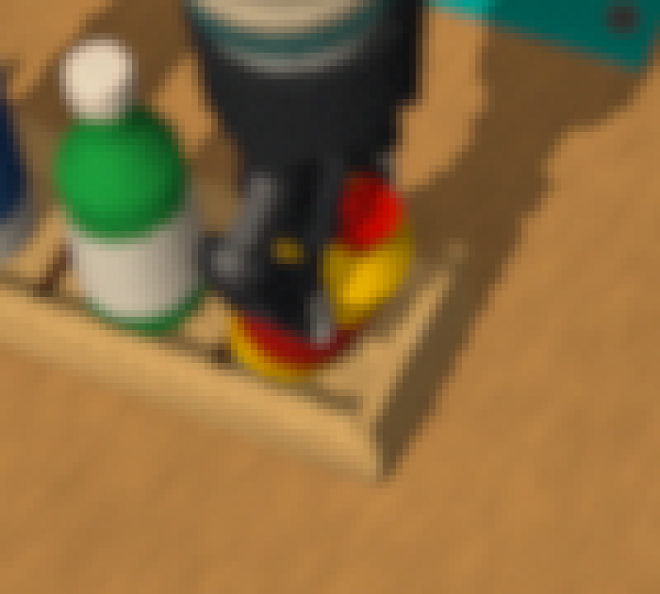

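```bash
cat > oil.py <<'E'
from h import *
import io,contextlib
with contextlib.redirect_stdout(io.StringIO()):
    from fit import sdf,ax
from scipy.optimize import least_squares
PL=np.array([.5942,.2,.006]);EX=np.array([np.cos(.131),np.sin(.131),0]);EY=np.array([-EX[1],EX[0],0]);Z=np.array([0,0,1.])
def run(new=True):
    Q=[];res=[]
    for n,b in(('side',(190,285,300,375)),('top',(190,170,240,268))):
        if new: snap(n)
        a=np.load(n+'.npz'); im,d=a['im'],a['d']; P=pts(n,d); H=cv2.cvtColor(im,cv2.COLOR_RGB2HSV).astype(int)
        k=(d>0)&(H[...,1]>120)&(((H[...,0]>22)&(H[...,0]<33)&(H[...,2]>100))|((H[...,0]<7)|(H[...,0]>173)))
        m=np.zeros_like(k); m[b[1]:b[3],b[0]:b[2]]=1; k&=m
        w=P[k]-PL; L=np.stack([w@EX,w@EY,w@Z],1); L=L[(L[:,2]>.004)&(L[:,0]<.055)&(L[:,0]>-.09)&(abs(L[:,1])<.05)&(L[:,2]<.15)]
        Q.append(L)
    P=np.vstack(Q)
    def f(x):
        a=np.array([-np.sin(x[3]),x[4],np.cos(x[3])]); a/=np.linalg.norm(a)
        return np.r_[np.minimum(sdf(P,x[:3],a,.025,0,.09),sdf(P,x[:3],a,.012,.09,.12)),x[4]*.02,(x[2]-.025*abs(np.sin(x[3]))-.001)*.3]
    best=min((least_squares(f,[x0,0,.012,t,0],loss='soft_l1',f_scale=.002) for t in(0,.3,.6) for x0 in (-.01,.01)),key=lambda s:s.cost)
    x=best.x; print([len(q) for q in Q],'foot mm',np.round(x[:3]*1e3,1),'tilt',np.round(np.degrees(x[3:]),1),'med',1e3*np.median(abs(f(x))))
    s=bot.sense(); w=s['tcp_pos']-PL; print('tcp lane mm',np.round(1e3*np.array([w@EX,w@EY,w[2]]),1),'F',np.round(s['contact_force'],1),s['gripper_width'],s['time_s'])
if __name__=='__main__': run()
E
python3 oil.py
```

```text
[170, 24] foot mm [14.3 -1.8 10.2] tilt [19.5  1.6] med 1.699273570351989
tcp lane mm [-10.5  -1.7  71.9] F [-1.3 -3.1  7.5] 0.5724006241271596 4.3
```

{"op": "move_arm", "data": {"series": [{"dx": 0.0, "dy": 0.0, "dz": 0.004, "roll": 0.0}, {"dx": -0.004, "dy": -0.0005, "dz": 0.004, "roll": 0.0}, {"dx": -0.007, "dy": -0.001, "dz": 0.004, "roll": 0.0}, {"dx": -0.007, "dy": -0.001, "dz": 0.0, "roll": 0.0}, {"dx": -0.004, "dy": -0.0005, "dz": -0.0005, "roll": 0.0}, {"dx": 0.0, "dy": 0.0, "dz": -0.0005, "roll": 0.0}, {"dx": 0.003, "dy": 0.0005, "dz": -0.001, "roll": 0.0}, {"dx": 0.006, "dy": 0.001, "dz": -0.001, "roll": 0.0}, {"dx": 0.006, "dy": 0.001, "dz": -0.001, "roll": 0.0}]}}

```text
time_s: 5.42
tcp_pos: [0.591, 0.1983, 0.0774]
ee_rot: [3.133, 0.209, 0.002]
contact_force: [-2.2, -2.2, 8.0]
gripper_width: 0.575
```

```bash
python3 oil.py
```

```text
[172, 10] foot mm [ 3.2 -0.8 32.1] tilt [5.3 1.7] med 1.2270487054494346
tcp lane mm [-3.4 -1.3 71.4] F [-0.6 -2.   7.3] 0.5764856968215889 5.525
```

{"op": "move_arm", "data": {"series": [{"dx": 0.0, "dy": 0.0, "dz": 0.004, "roll": 0.0}, {"dx": -0.004, "dy": -0.0005, "dz": 0.004, "roll": 0.0}, {"dx": -0.008, "dy": -0.001, "dz": 0.004, "roll": 0.0}, {"dx": -0.008, "dy": -0.001, "dz": 0.0, "roll": 0.0}, {"dx": -0.004, "dy": -0.0005, "dz": -0.001, "roll": 0.0}, {"dx": 0.0, "dy": 0.0, "dz": -0.002, "roll": 0.0}, {"dx": 0.003, "dy": 0.0005, "dz": -0.003, "roll": 0.0}, {"dx": 0.004, "dy": 0.0005, "dz": -0.0035, "roll": 0.0}, {"dx": 0.004, "dy": 0.0005, "dz": -0.004, "roll": 0.0}]}}

```text
time_s: 6.65
tcp_pos: [0.5966, 0.1994, 0.0745]
ee_rot: [3.134, 0.209, 0.008]
contact_force: [-1.1, -1.6, 11.4]
gripper_width: 0.574
```

```bash
python3 - <<'E'
import oil; oil.run()
from h import *
im=np.load('side.npz')['im']; save('s3',cv2.resize(im[290:380,215:315],(660,594),interpolation=3))
E
```

```text
[208, 17] foot mm [ 1.3  0.1 29. ] tilt [0.2 0.4] med 1.028391344681644
tcp lane mm [ 2.3 -0.9 68.5] F [-0.1 -1.9  9.5] 0.5762869868657126 6.75
```

View pics/s3.png

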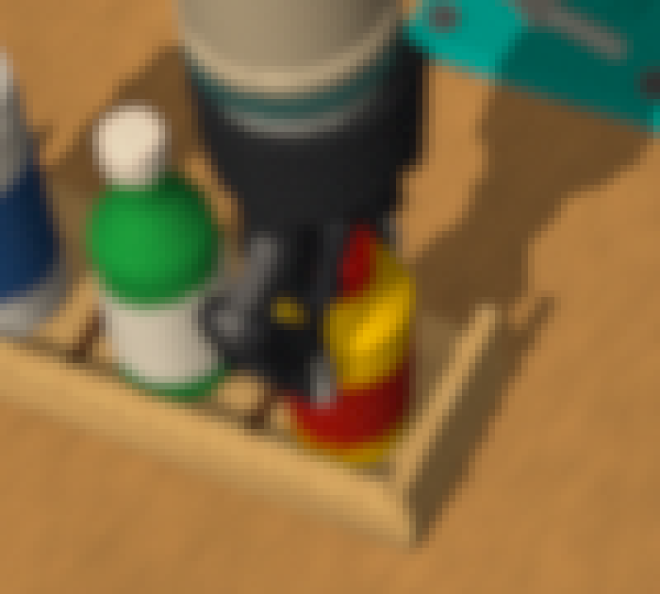

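{"op": "move_arm", "data": {"series": [{"dx": 0.0, "dy": 0.0, "dz": 0.0, "roll": 0.0}, {"dx": 0.0, "dy": 0.0, "dz": 0.0, "roll": 0.0}, {"dx": 0.0, "dy": 0.0, "dz": 0.0, "roll": 0.0}, {"dx": 0.0, "dy": 0.0, "dz": 0.0, "roll": 0.0}, {"dx": 0.0, "dy": 0.0, "dz": 0.0, "roll": 0.0}, {"dx": 0.0, "dy": 0.0, "dz": 0.015, "roll": 0.0}, {"dx": 0.0, "dy": 0.0, "dz": 0.04, "roll": 0.0}, {"dx": 0.0, "dy": 0.0, "dz": 0.09, "roll": 0.0}, {"dx": 0.0, "dy": 0.0, "dz": 0.14, "roll": 0.0}, {"dx": 0.0, "dy": 0.0, "dz": 0.185, "roll": 0.0}], "claw": 1}}

```text
time_s: 8.0
tcp_pos: [0.5946, 0.1995, 0.2604]
ee_rot: [-3.134, -0.208, -0.004]
contact_force: [0.0, 0.5, -0.1]
gripper_width: 1.001
```

```bash
python3 - <<'E'
import oil; oil.run()
from h import *
im=np.load('side.npz')['im']; save('s4',cv2.resize(im[280:380,185:305],(720,600),interpolation=3))
E
```

```text
[355, 69] foot mm [ 3.1 -0.6  3. ] tilt [-1.9  1.1] med 1.2134447660412488
tcp lane mm [  3.2  -0.3 258.7] F [0.2 0.5 0.1] 1.000939897919087 8.1
```

View pics/s4.png

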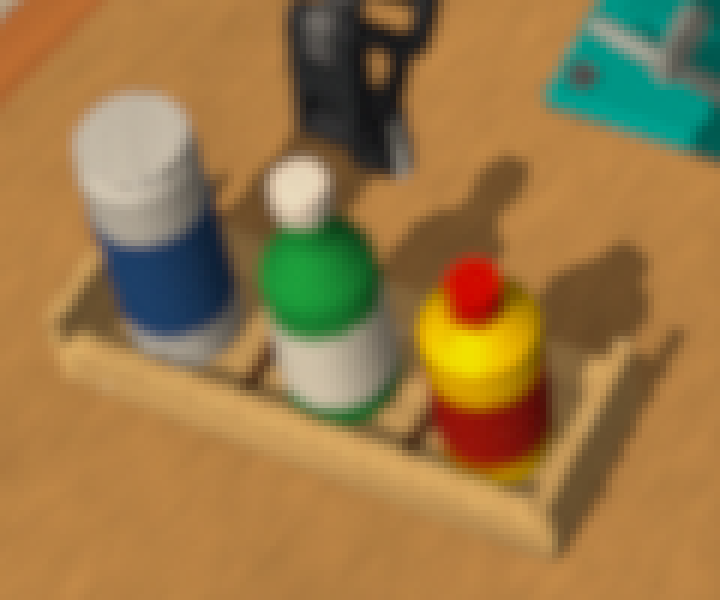

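Viewed: the oil bottle stands upright, cap at crop (473,287), with its neighbours undisturbed. Next is the pump.

{"op": "move_arm", "data": {"series": [{"dx": -0.003, "dy": -0.04, "dz": 0.0, "roll": 1.0}, {"dx": -0.007, "dy": -0.09, "dz": 0.0, "roll": 2.0}, {"dx": -0.011, "dy": -0.14, "dz": 0.0, "roll": 3.0}, {"dx": -0.015, "dy": -0.19, "dz": 0.0, "roll": 4.0}, {"dx": -0.02, "dy": -0.24, "dz": 0.0, "roll": 5.0}, {"dx": -0.025, "dy": -0.29, "dz": 0.0, "roll": 6.0}, {"dx": -0.029, "dy": -0.34, "dz": 0.0, "roll": 7.0}, {"dx": -0.033, "dy": -0.39, "dz": 0.0, "roll": 8.0}, {"dx": -0.037, "dy": -0.43, "dz": 0.0, "roll": 8.0}, {"dx": -0.038, "dy": -0.441, "dz": 0.0, "roll": 8.0}]}}

```text
time_s: 9.35
tcp_pos: [0.5558, -0.2438, 0.2569]
ee_rot: [3.113, 0.422, -0.001]
contact_force: [-0.0, -0.1, -0.1]
gripper_width: 1.001
```

```bash
cat > pump.py <<'E'
from h import *
import io,contextlib
with contextlib.redirect_stdout(io.StringIO()):
    from fit import sdf,ax
from scipy.optimize import least_squares
t=np.radians(20); M0=np.array([.570,-.238,.165])
for n in('side','top'):
    im,d=snap(n); P=pts(n,d); H=cv2.cvtColor(im,cv2.COLOR_RGB2HSV).astype(int)
    near=(d>0)&(np.linalg.norm(P[...,:2]-M0[:2],axis=-1)<.07)
    k=near&(P[...,2]>.185)&(P[...,2]<.228)&(im.max(2)<75); b=near&(H[...,0]>60)&(H[...,0]<95)&(P[...,2]>.09)&(P[...,2]<.17)
    Q=P[k|b]
    def f(x):
        o=np.array([x[0],x[1],.165]);a=ax(t,x[2]); return np.minimum(np.minimum(sdf(Q,o,a,.017,.01,.06),sdf(Q,o,a,.02,-.2,0)),sdf(Q,o,a,.0225,-.02,0))
    if len(Q)>20:
        s=least_squares(f,[.57,-.238,-2.87],loss='soft_l1',f_scale=.002); print(n,k.sum(),b.sum(),np.round(s.x,4),np.degrees(s.x[2]))
s=bot.sense(); print(s['tcp_pos'],s['ee_rot'],s['contact_force'],s['q'])
im=np.load('side.npz')['im']; u,v=map(int,proj('side',M0)); save('s5',cv2.resize(im[max(v-60,0):v+40,u-60:u+60],(720,600),interpolation=3))
E
python3 pump.py
```

```text
side 151 242 [ 0.5694 -0.2375 -2.8847] -165.2788812303361
top 54 4 [ 0.568  -0.2366 -2.5831] -148.00088774325923
[ 0.55614244 -0.24216014  0.2568922 ] [-3.11234936e+00 -4.23627747e-01  2.69530849e-04] [0.27098609 0.51721466 0.04866907] [-5.25526133e-01  3.15233515e-01  1.40416035e+00  3.28707962e-04
  1.42266891e+00  7.74660498e-01]
```

{"op": "move_arm", "data": {"series": [{"dx": 0.001, "dy": 0.0005, "dz": -0.015, "roll": 0.0}, {"dx": 0.001, "dy": 0.0005, "dz": -0.035, "roll": 0.0}, {"dx": 0.001, "dy": 0.0005, "dz": -0.052, "roll": 0.0}, {"dx": 0.001, "dy": 0.0005, "dz": -0.063, "roll": 0.0}, {"dx": 0.001, "dy": 0.0005, "dz": -0.066, "roll": 0.0}, {"dx": 0.001, "dy": 0.0005, "dz": -0.066, "roll": 0.0}]}}

```text
time_s: 10.2
tcp_pos: [0.5577, -0.2407, 0.1912]
ee_rot: [3.112, 0.427, 0.0]
contact_force: [0.3, -0.2, 0.4]
gripper_width: 1.002
```

{"op": "move_arm", "data": {"series": [{"dx": 0.0, "dy": 0.0, "dz": 0.0, "roll": 0.0}, {"dx": 0.0, "dy": 0.0, "dz": 0.0, "roll": 0.0}, {"dx": 0.0, "dy": 0.0, "dz": 0.0, "roll": 0.0}, {"dx": 0.0, "dy": 0.0, "dz": 0.0, "roll": 0.0}, {"dx": 0.0, "dy": 0.0, "dz": 0.0, "roll": 0.0}, {"dx": 0.0, "dy": 0.0, "dz": 0.0, "roll": 0.0}, {"dx": 0.0, "dy": 0.0, "dz": 0.0, "roll": 0.0}], "claw": 0.2, "grip_force": 60}}

```text
time_s: 11.08
tcp_pos: [0.5575, -0.2413, 0.1916]
ee_rot: [3.112, 0.426, 0.001]
contact_force: [-1.2, -0.1, 5.3]
gripper_width: 0.379
```

```bash
python3 - <<'E'
from h import *
im,d=snap('side'); u,v=map(int,proj('side',[.56,-.24,.19])); save('s6',cv2.resize(im[v-50:v+50,u-60:u+60],(720,600),interpolation=3)); s=bot.sense(); print(s['tcp_pos'],s['contact_force'],s['ft_torque'],s['gripper_width'])
E
```

```text
[ 0.55755557 -0.2414002   0.19163981] [-1.59016732  0.0461168   4.55877449] [-0.0508275   0.19403069 -0.00578865] 0.3809575716277567
```

View pics/s6.png

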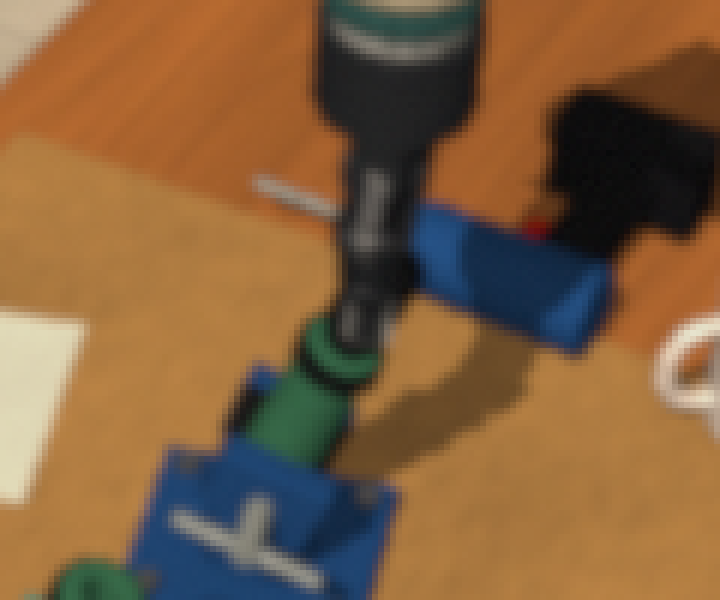

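{"op": "move_arm", "data": {"series": [{"dx": -0.001, "dy": -0.0003, "dz": 0.0028, "roll": 0.0}, {"dx": -0.002, "dy": -0.0005, "dz": 0.0056, "roll": 0.0}, {"dx": -0.0033, "dy": -0.0009, "dz": 0.0094, "roll": 0.0}, {"dx": -0.005, "dy": -0.0014, "dz": 0.0141, "roll": 0.0}, {"dx": -0.0066, "dy": -0.0018, "dz": 0.0188, "roll": 0.0}, {"dx": -0.0066, "dy": -0.0018, "dz": 0.0188, "roll": 0.0}]}}

```text
time_s: 11.88
tcp_pos: [0.5509, -0.2431, 0.2104]
ee_rot: [3.112, 0.426, 0.001]
contact_force: [0.2, 0.2, -3.3]
gripper_width: 0.382
```

{"op": "move_arm", "data": {"series": [{"dx": -0.0016, "dy": -0.0005, "dz": 0.0047, "roll": 0.0}, {"dx": -0.0033, "dy": -0.0009, "dz": 0.0094, "roll": 0.0}, {"dx": -0.005, "dy": -0.0014, "dz": 0.0141, "roll": 0.0}, {"dx": -0.0066, "dy": -0.0018, "dz": 0.0188, "roll": 0.0}, {"dx": -0.0083, "dy": -0.0023, "dz": 0.0235, "roll": 0.0}, {"dx": -0.0083, "dy": -0.0023, "dz": 0.0235, "roll": 0.0}]}}

```text
time_s: 12.62
tcp_pos: [0.5427, -0.2454, 0.2339]
ee_rot: [3.112, 0.426, 0.001]
contact_force: [0.3, 0.3, -2.5]
gripper_width: 0.384
```

```bash
cat > look.py <<'E'
from h import *
im,d=snap('side'); u,v=map(int,proj('side',[.56,-.24,.19])); save('s7',cv2.resize(im[v-50:v+50,u-60:u+60],(720,600),interpolation=3)); s=bot.sense(); print(s['tcp_pos'],s['contact_force'],s['ft_torque'],s['gripper_width'],s['time_s'])
H=cv2.cvtColor(im,cv2.COLOR_RGB2HSV).astype(int);P=pts('side',d)
a=np.array([-.330,-.0914,.940]);M=np.array([.5698,-.2378,.165])
w=P-M;z=w@a;rho=np.linalg.norm(w-z[...,None]*a,axis=-1)
k=(d>0)&(rho<.02)&(z>-.01)&(z<.15)
red=k&((H[...,0]<8)|(H[...,0]>172))&(H[...,1]>120)
print('red z',red.sum(),np.round(np.sort(z[red]),3)[[0,-1]] if red.any() else '')
al=k&(H[...,1]<60)&(im.max(2)>90); print('alu',al.sum(), np.round(np.percentile(z[al],[2,98]),3) if al.any() else '')
E
python3 look.py
```

```text
[ 0.54258732 -0.24527427  0.23356274] [-0.12865453  0.57981442 -3.42773041] [-0.03358316  0.02850113  0.04492941] 0.37830405485814095 12.675
red z 0 
alu 52 [0.001 0.045]
```

Drawn about 45 mm without side force; the aluminium spans z 1–45 mm. I pull the last 20 mm.

{"op": "move_arm", "data": {"series": [{"dx": -0.0016, "dy": -0.0005, "dz": 0.0047, "roll": 0.0}, {"dx": -0.0033, "dy": -0.0009, "dz": 0.0094, "roll": 0.0}, {"dx": -0.005, "dy": -0.0014, "dz": 0.0141, "roll": 0.0}, {"dx": -0.0066, "dy": -0.0018, "dz": 0.0188, "roll": 0.0}, {"dx": -0.0066, "dy": -0.0018, "dz": 0.0188, "roll": 0.0}, {"dx": -0.0066, "dy": -0.0018, "dz": 0.0188, "roll": 0.0}]}}

```text
time_s: 13.42
tcp_pos: [0.5359, -0.2469, 0.2521]
ee_rot: [-3.113, -0.426, 0.0]
contact_force: [-0.6, 0.7, -2.0]
gripper_width: 0.38
```

```bash
python3 look.py; python3 oil.py
```

```text
[ 0.53589362 -0.24689408  0.25195655] [-0.81949761 -0.26389348 -2.96687095] [0.00426873 0.01076113 0.01264019] 0.3843541532062862 13.475
red z 13 [0.002 0.021]
alu 60 [-0.003  0.067]
[342, 68] foot mm [ 4.  -0.2  2.7] tilt [-0.9  0.5] med 1.1422599089012533
tcp lane mm [-116.2 -435.5  245.9] F [ 1.   0.  -2.4] 0.3812527732255942 13.575
```

View pics/s7.png

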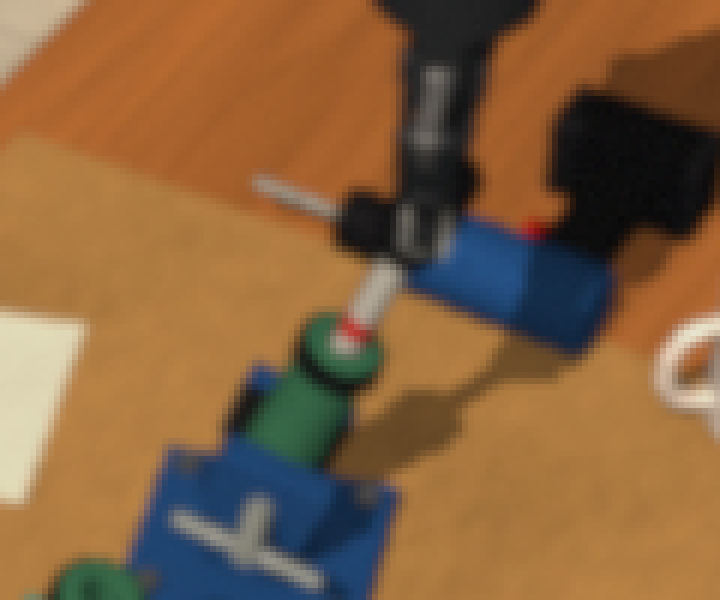

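```bash
python3 -c "
from cell import bot
print(bot.close_job())"
```

```text
the job is handed in; nothing more can be done
None
```

The oil bottle is back upright on its own place in the rack and released. The pump rod is drawn out about 64 mm and still held, and I handed the job in at about 13.6 s.

- **Oil bottle:** I gripped it across the lane, tilted it up in three steps on its foot edge and let go. The last camera fit puts its foot 4 mm along the lane from the nominal place, tilted less than 1°. The neighbours looked undisturbed in the picture taken after release.
- **Pump rod:** I pulled the black grip on the blue-vise pump straight along the slanted axis. The wrist force stayed around 2–4 N, essentially no side load. The last picture shows the whole red band with bare aluminium below it, so about 36 mm of the rod is still inside.
- **Checks that disagreed:** While the gripper hid most of the bottle, the fit gave wrong foot heights of about 30 mm; these cleared once I let go. The top camera's fit of the pump's lean direction was about 17° off the side camera's, so I used the side camera's, which matched the barrel.

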